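# Lock the blue filter stage onto the stain filter receiver

### The arm

A 6-joint arm with a two-finger parallel gripper is mounted at the origin on a cart in front of the work surface, level with it; the furniture and walls round the work are solid. World frame = base frame: x ahead of the robot, y to its left, z up, the work surface at z = 0. Lengths are in mm, angles in rad, forces in N, time in s.
With the tool pointing down it reaches from about 350 to 875 mm from the base axis. Payload 4.2 kg.
Tool frame: the origin (TCP) lies between the finger pads; the fingertips stand 14 mm ahead of it and the grasp point (between the pads) lies 5 mm behind it; z points along the fingers, y is the line along which they close (so a half turn about z gives the same grasp; the last joint's range is limited). The gripper opens to 85 mm and grips with 20 to 120 N. Pads are 22 mm wide; open, the fingers measure 114 mm over their backs; the gripper's body (76 mm by 85 mm) begins 54 mm behind the grasp point. The pads swing forward as they close: fully open they stand 13 mm farther back than shut.
Start: joints at [-0.888, 0.385, 0.008, 0, -1.194, -0.259], TCP at [257.029, -569.68, 245.312] pointing down, gripper open.
Joint ranges: [-3.14, 3.14], [-1.21, 2.06], [-1.07, 1.41], [-3.16, 2.05], [-2.99, -0.16], [-3.1, 3.1]. Speed limits (rad/s): [2.79, 2.79, 3.14, 3.14, 3.14, 3.14].

### API

Orientations are given as a unit quaternion [x, y, z, w].
In Python, from bench import * gives the robot as it stands.
- The arm moves only by the tool carry_out, never from a script. Its argument "motion" is a list of rows, each a list of 7 numbers: the turn, a rotation vector about the tool's x, y, z in rad, then the shift along the tool's x, y, z in mm, then the opening, from -1 (shut) to 1 (fully open), so that 0 is half open. A call has 1 to 5 rows; each row is the pose to reach, as a shift and turn from the pose commanded when the call began, along the tool's axes at that moment; what a row does not reach only later rows make up. A row lasts 1/8 s, in which the tool goes at most 62.5 mm and 10.7 degrees, less where a joint would pass 70% of its speed; a pose out of reach is approached as far as the arm can. A call with a gripper value outside its range is refused whole. The fingers move at their own pace and stop on an object; the grip force is fixed at half the most. Time passes only in rows, so rows that repeat a pose let the fingers close. It gives the time, the measured TCP pose, the force, the opening and the grip force at its end, in the units of the state.
- read_state(): the state, without advancing time (a new reading comes with each control period).
- get_image(name): name is "scene" or "top" or "wrist"; returns a dict with "color" (420x560x3 uint8, blue, green, red), "mtx" (3x3 intrinsics, pixels), "k1" (the pictures are not rectified: a ray, as slopes to the right and down, at radius r is drawn at 1 + k1 r^2 times it, then the intrinsics apply), "position" and "orientation" of the camera in the world. Camera axes: x right, y down, z forward; pixel columns grow to the right and rows downward; lengths in mm; the calibration is good to about 2 mm. A picture is of the moment at which its call begins. There is no depth.
- job_done(): hands the job in; it is judged then, once.
The state is a dict: "clock": time; "joints": joint angles; "joint_vel": joint speeds; "joint_efforts": joint torques, N m; "position": TCP position; "ee_rot": TCP orientation; "contact_force": force on the tool from outside, world axes, zero at the start; "wrist_torque": the same for the moment, N m; "gripper_width": finger opening in mm; "grasp_force": force on a finger pad.
Only numpy, scipy, OpenCV 4.12 (cv2) and the standard library are available. Lean on these libraries where they do the work, as an engineer would, in place of code of your own. Each camera call takes 0.05 s, during which the arm holds its last target. There are 200 camera calls.

### The job

Add the blue filter stage to the round stain-filter receiver with the white foot: set it down upright over the receiver's hub, fully down on the metal deck with its two hook arms pointing crosswise to the receiver's hooks, then turn it a quarter turn clockwise (seen from above) until its ears are under the receiver's hooks and its arms lie straight above them. Let go of it, and leave the yellow stage where it stands.

Things in the scene. Friction and masses are not known exactly. Their poses are not given: they have to be found in the camera images.
- receiver: Round receiver fixed to the bench, white foot 120 mm across. Origin at its underside's centre, z up. Its grey steel deck is 50 mm up. On it a grey six-sided hub (35 mm over corners, 34 mm tall, tapered top) and, at +x and -x, two steel hooks 33 to 49 mm from the axis, 32 mm wide, 14 mm tall, with a 10 mm high slot under the roof. It looks the same after a half turn.
- deck (a point): Deck centre, at the hub's foot; axes as the receiver's. A seated stage has its origin here. It goes down freely with its x axis 40 to 90 degrees from the receiver's x axis; locked, the two x axes are in line (either way round). Each hook's slot is shut by a stop at its clockwise end (seen from above), about 3 degrees past in line: ears enter only by turning clockwise.
- stage_blue: Loose blue stage, 0.2 kg, upright; origin at its underside's centre, z up. Drum 56 mm across, 44 mm tall, open below (bore 44 mm across, 39 deep). At +x and -x: ears at its foot to 40 mm from the axis, and arms with hooks at the top (to 49 mm out, 58 mm up). Grey six-sided grip hub on top, 44 to 78 mm up (tapered above 70), 30 mm across the flats that face +y and -y, clear for fingers.
- stage_yellow: Loose yellow stage, same make, size, origin and axes as the blue one; not wanted, it stays where it stands. Of both stages: the ears are 12 mm wide and 6 mm thick, the arms 34 mm wide and straight above the ears with their upper side 44 mm up, and each looks the same after a half turn.

How it is judged:
By the outcome, as a careful person would: the job done as asked, in the order asked, and still so for the second after the job is handed in, with the robot touching nothing.
It also fails if it takes over 48 s, if anything falls off the work surface, if the arm or the gripper's body presses on something with over 40 N, if the wrist force passes 120 N, or if a joint passes its speed limit or range.

## Working session

There is one attempt and no reset: what is moved stays moved. The work goes in short steps, Python scripts to look and compute and a tool call to move; the robot and the scene stay as the last step left them, time stands still between calls to the robot, and variables do not carry over. Pictures are saved under pics/ and viewed, at most 12 in all, crops included, and the job is handed in when it is done.

Besides the shell and the picture viewer there is one more tool, called after "Call:" by a JSON object that holds its "api" and its "payload", one argument or row to a line. carry_out: Moves the arm, as the interface text tells. Its arguments: {"type":"object","properties":{"motion":{"type":"array"}},"required":["motion"]}

```bash
mkdir -p pics
cat > h.py <<'E'
from bench import *
import numpy as np, cv2
from scipy.spatial.transform import Rotation as R
def ray(im,uv):
    K=np.array(im["mtx"]);k=im["k1"]
    d=(np.array(uv,float)-[K[0,2],K[1,2]])/[K[0,0],K[1,1]]
    s=d.copy()
    for _ in range(20): s=d/(1+k*(s@s))
    return np.array(im["position"]),R.from_quat(im["orientation"]).apply([s[0],s[1],1])
def onz(im,uv,z):
    p,d=ray(im,uv);return p+d*(z-p[2])/d[2]
def proj(im,P):
    K=np.array(im["mtx"]);c=R.from_quat(im["orientation"]).inv().apply(np.array(P,float)-im["position"])
    s=c[:2]/c[2];s=s*(1+im["k1"]*(s@s));return s*[K[0,0],K[1,1]]+[K[0,2],K[1,2]]
E
python3 - <<'E'
from h import *
for n in("scene","top"):
    im=get_image(n);cv2.imwrite(f"pics/{n}0.png",im["color"]);print(n,im["position"],im["orientation"],im["k1"],im["mtx"])
    h=cv2.cvtColor(im["color"],cv2.COLOR_BGR2HSV)
    for c,lo,hi in(("blue",95,125),("yel",18,35)):
        m=cv2.inRange(h,(lo,110,50),(hi,255,255));k,l,s,ce=cv2.connectedComponentsWithStats(m)
        for i in range(1,k):
            if s[i,4]>80: print(c,s[i],ce[i].round(1),onz(im,ce[i],44).round(1))
print(read_state())
E
```

```text
scene [ 14.20498311 637.14927935 673.4254218 ] [-0.43438889  0.81144975 -0.34725706  0.17963334] -0.014116072534014755 [[506.70421441   0.         280.162178  ]
 [  0.         506.70421441 217.89853298]
 [  0.           0.           1.        ]]
blue [227  88  17  16 222] [234.7  96. ] [958.5 124.8  44. ]
blue [108 156  32  24 605] [123.6 167.5] [842.9 447.3  44. ]
blue [210 213  48  44 677] [230.7 236.3] [560.9 364.4  44. ]
blue [   0  319   60   92 3329] [ 22.3 363. ] [508.3 725.   44. ]
yel [255 258  39  52 702] [273.3 285.3] [431.2 361.9  44. ]
yel [151 270  32  25 149] [170.1 282.1] [526.3 494.4  44. ]
top [467.15936206 259.27350262 895.15942008] [ 0.70787269 -0.70541176  0.00757914 -0.03539856] 0.022515014902692265 [[431.19583754   0.         282.90542812]
 [  0.         431.19583754 213.0571124 ]
 [  0.           0.           1.        ]]
blue [317  42  20  23 312] [326.3  53.8] [839.9 207.1  44. ]
blue [180  61  30  28 585] [193.7  73.2] [802.8 475.4  44. ]
blue [240 161  30  46 559] [255.2 184.2] [576.4 348.4  44. ]
blue [   0  179   95   58 3446] [ 48.9 206.2] [531.6 763.9  44. ]
yel [236 234  37  44 579] [252.7 252.7] [440.4 352.2  44. ]
{'clock': 0.1, 'joints': array([-8.88394428e-01,  3.85492017e-01,  6.76696820e-03, -4.13222580e-04,
       -1.19400858e+00, -2.58588970e-01]), 'joint_vel': array([ 0.00077778, -0.00351919,  0.00265577, -0.00019778, -0.00068865,
       -0.00061585]), 'joint_efforts': array([-2.37051245e-04, -3.93317163e+01,  1.88929653e+01,  4.19797048e+00,
       -2.59302120e-03, -9.71149774e-07]), 'position': array([ 256.82846042, -569.25438331,  244.32847273]), 'ee_rot': array([-2.10249497e-01,  9.77647265e-01,  9.50460017e-04, -2.67939294e-04]), 'contact_force': array([-0.59473672, -0.33779534, -0.58663482]), 'wrist_torque': array([ 0.0094312 , -0.00789435,  0.00346665]), 'grasp_force': 0.0, 'gripper_width': 85.55725649734198}
```

View pics/scene0.png

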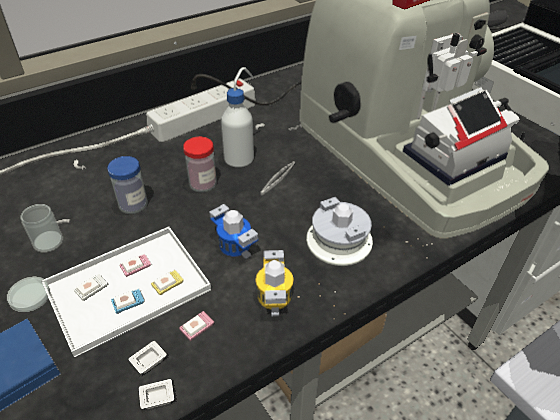

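View pics/top0.png

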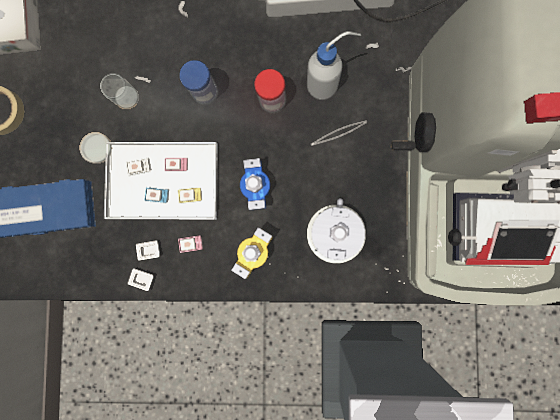

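Run:
```python
from h import *
t=cv2.imread("pics/top0.png");s=cv2.imread("pics/scene0.png")
a=cv2.resize(t[145:285,230:375],None,fx=4,fy=4,interpolation=cv2.INTER_CUBIC)
cv2.imwrite("pics/topc.png",a)
b=cv2.resize(s[185:325,200:385],None,fx=4,fy=4,interpolation=cv2.INTER_CUBIC)
cv2.imwrite("pics/scenec.png",b)
```

```text
(no output)
```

View pics/topc.png

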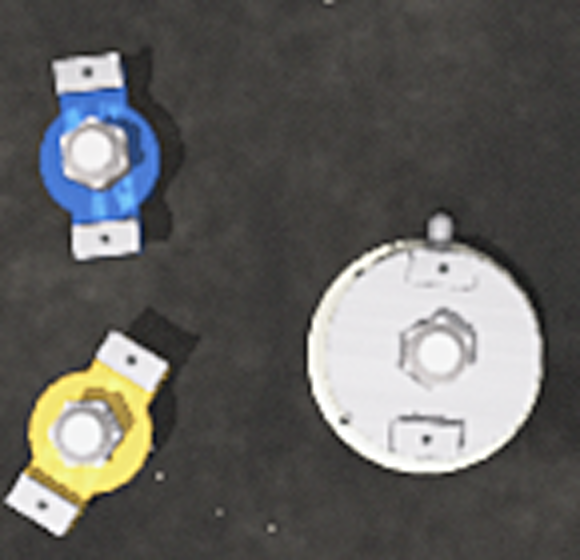

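View pics/scenec.png

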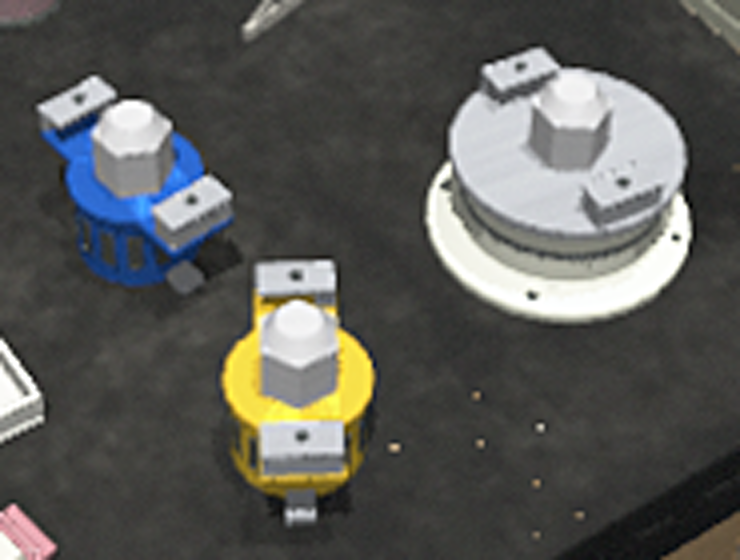

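Run:
```python
from h import *
t=get_image("top");s=get_image("scene")
f=lambda p,o:(np.array(p)+.5)/4-.5+o
T=dict(b1=(87,71),b2=(105,239),r1=(443,268),r2=(427,439),y1=(131,360),y2=(42,505))
S=dict(b1=(80,99),b2=(192,200),r1=(520,67),r2=(624,182),y1=(296,275),y2=(302,436))
A={}
for k in T:
    z=64 if k[0]=='r' else 58
    u=f(T[k],(230,145));v=f(S[k],(200,185))
    p,d=ray(t,u);q,e=ray(s,v)
    x=np.linalg.lstsq(np.c_[d,-e],q-p,rcond=None)[0];a=p+d*x[0];b=q+e*x[1]
    A[k]=[onz(t,u,z),onz(s,v,z)]
    print(k,onz(t,u,z).round(1),onz(s,v,z).round(1),"tri",((a+b)/2).round(1),"gap",np.linalg.norm(a-b).round(1))
for k in "bry":
  for i in(0,1):
    c=(A[k+'1'][i]+A[k+'2'][i])/2;d=A[k+'1'][i]-A[k+'2'][i];print(k,c.round(1),np.linalg.norm(d).round(1),np.degrees(np.arctan2(d[1],d[0])).round(1))
st=read_state();print(R.from_quat(st["ee_rot"]).as_matrix().round(3))
```

```text
b1 [617.7 354.8  58. ] [617.3 353.7  58. ] tri [617.3 354.3  58.4] gap 1.2
b2 [535.  345.3  58. ] [536.5 344.6  58. ] tri [534.9 345.3  59.7] gap 0.4
r1 [520.7 181.6  64. ] [521.6 181.4  64. ] tri [520.8 181.8  64.8] gap 0.4
r2 [438.8 189.5  64. ] [439.9 189.3  64. ] tri [439.1 189.8  65. ] gap 0.5
y1 [476.  332.1  58. ] [476.8 331.3  58. ] tri [475.9 332.   59.1] gap 0.1
y2 [405.7 374.8  58. ] [407.1 374.5  58. ] tri [406.  374.9  59.4] gap 0.7
b [576.3 350.1  58. ] 83.3 6.6
b [576.9 349.1  58. ] 81.3 6.4
r [479.8 185.5  64. ] 82.3 -5.5
r [480.7 185.3  64. ] 82.0 -5.5
y [440.8 353.4  58. ] 82.2 -31.3
y [441.9 352.9  58. ] 81.9 -31.8
[[-0.912 -0.411 -0.001]
 [-0.411  0.912  0.001]
 [ 0.     0.001 -1.   ]]
```

Run:
```python
from h import *
t=get_image("top");s=get_image("scene")
P=dict(red=((525,97),(395,3)),knob=((457,237),(432,140)),pl1=((493,232),(450,107)),pl2=((552,273),(513,118)),pl3=((490,270),(475,140)),wheel=((425,132),(347,100)),chuck=((515,185),(455,40)),bottle=((326,54),(236,95)))
for k,(u,v) in P.items():
    p,d=ray(t,u);q,e=ray(s,v);x=np.linalg.lstsq(np.c_[d,-e],q-p,rcond=None)[0];a=p+d*x[0];b=q+e*x[1];print(k,((a+b)/2).round(),np.linalg.norm(a-b).round(1))
for u in((416,290),(560,300),(412,60)):print(u,onz(t,u,0).round(),onz(t,u,60).round(),onz(t,u,350).round())
print(t["orientation"]);cv2.imwrite("pics/w0.png",get_image("wrist")["color"])
```

```text
red [651. -34. 330.] 7.2
knob [474.  -4. 155.] 3.3
pl1 [481. -40. 206.] 3.4
pl2 [ 417. -139.  184.] 2.9
pl3 [420. -50. 169.] 4.4
wheel [650.  48. 163.] 0.7
chuck [529. -41. 306.] 34.4
bottle [789. 214. 159.] 0.9
(416, 290) [366.  24.   0.] [373.  39.  60.] [405. 116. 350.]
(560, 300) [ 350. -257.    0.] [ 358. -223.   60.] [396. -55. 350.]
(412, 60) [843.  26.   0.] [818.  42.  60.] [696. 117. 350.]
[ 0.70787269 -0.70541176  0.00757914 -0.03539856]
```

View pics/w0.png

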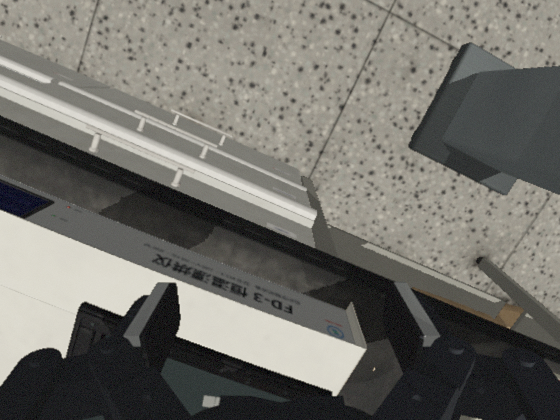

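Call:
{"api": "carry_out", "payload": {
  "motion": [
    [0, 0, 0, 0, 0, -60, 1],
    [0, 0, 0, 0, 0, -120, 1],
    [0, 0, 0, 0, 0, -160, 1],
    [0, 0, 0, -41, 43, -160, 1],
    [0, 0, 0, -82, 86, -160, 1]
  ]
}}

```text
clock: 0.98
position: [296.7, -456.6, 405.3]
ee_rot: [-0.209, 0.978, -0.0, 0.0]
contact_force: [1.3, 0.4, -0.5]
gripper_width: 85.9
grasp_force: 0.0
```

Call:
{"api": "carry_out", "payload": {
  "motion": [
    [0, 0, 0, -41, 43, 0, 1],
    [0, 0, 0, -82, 86, 0, 1],
    [0, 0, 0, -123, 129, 0, 1],
    [0, 0, 0, -164, 172, 0, 1],
    [0, 0, 0, -205, 215, 0, 1]
  ]
}}

```text
clock: 1.6
position: [394.9, -175.4, 405.7]
ee_rot: [-0.21, 0.978, -0.0, 0.001]
contact_force: [1.2, -0.8, -0.3]
gripper_width: 85.5
grasp_force: 0.0
```

Call:
{"api": "carry_out", "payload": {
  "motion": [
    [0, 0, 0, -41, 43, 0, 1],
    [0, 0, 0, -82, 86, 0, 1],
    [0, 0, 0, -123, 129, 0, 1],
    [0, 0, 0, -164, 172, 0, 1],
    [0, 0, 0, -205, 215, 0, 1]
  ]
}}

```text
clock: 2.22
position: [493.5, 105.0, 405.7]
ee_rot: [-0.211, 0.978, 0.0, 0.001]
contact_force: [0.7, 0.0, 0.8]
gripper_width: 85.7
grasp_force: 0.0
```

Call:
{"api": "carry_out", "payload": {
  "motion": [
    [0, 0, 0.08, -42, 45, 0, 1],
    [0, 0, 0.16, -84, 90, 0, 1],
    [0, 0, 0.24, -128, 138, 0, 1],
    [0, 0, 0.31, -170, 182, 30, 1],
    [0, 0, 0.31, -174, 186, 90, 1]
  ]
}}

```text
clock: 2.85
position: [576.8, 347.9, 317.3]
ee_rot: [-0.058, 0.998, 0.002, 0.002]
contact_force: [0.2, 0.9, -1.3]
gripper_width: 85.2
grasp_force: 0.0
```

```bash
cat > rem.py <<'E'
from h import *
import sys
# usage: rem.py x y z phi_deg : remaining shift in tool axes, turn about tool z
x,y,z,phi=map(float,sys.argv[1:5])
s=read_state();r=R.from_quat(s["ee_rot"]);m=r.as_matrix()
cur=np.degrees(np.arctan2(m[1,1],m[0,1]))
d=(phi-cur+180)%360-180
print("pos",s["position"].round(1),"phi",round(cur,1),"tilt",m[:,2].round(4),"shift",r.inv().apply(np.array([x,y,z])-s["position"]).round(1),"turn z",round(-np.radians(d),3),"F",s["contact_force"].round(1),"w",round(s["gripper_width"],1),"j6",s["joints"][5].round(2),"t",s["clock"])
E
python3 rem.py 576.6 349.6 160 96.5
```

```text
pos [576.8 347.9 317.3] phi 96.7 tilt [ 0.0045  0.0038 -1.    ] shift [  0.8   1.2 157.3] turn z 0.003 F [ 0.2  0.9 -1.3] w 85.2 j6 -2.24 t 2.85
```

Call:
{"api": "carry_out", "payload": {
  "motion": [
    [0, 0, 0, 0, 1, 55, 1],
    [0, 0, 0, 0, 1, 110, 1],
    [0, 0, 0, 0, 1, 155, 1],
    [0, 0, 0, 0, 1, 155, 1]
  ]
}}

```text
clock: 3.35
position: [573.3, 343.1, 158.0]
ee_rot: [-0.057, 0.998, -0.003, -0.004]
contact_force: [-0.1, -0.5, 0.8]
gripper_width: 85.6
grasp_force: 0.0
```

```bash
python3 rem.py 576.6 349.6 60 96.5
python3 - <<'E'
from h import *
print(read_state()["joints"].round(3))
im=get_image("wrist");cv2.imwrite("pics/w1.png",im["color"])
for yaw in(6.5,):
  e=np.array([np.cos(np.radians(yaw)),np.sin(np.radians(yaw)),0])
  for P in ([576.6,349.6,78],[576.6,349.6,58]+e*41,[576.6,349.6,58]-e*41):print(proj(im,P).round(1))
E
```

```text
pos [573.3 343.1 158. ] phi 96.5 tilt [-0.0073 -0.0061 -1.    ] shift [-4.8  6.6 97.9] turn z -0.0 F [-0.1 -0.5  0.8] w 85.6 j6 -2.24 t 3.35
[ 7.810e-01  5.270e-01  1.400e-02 -1.000e-03 -1.067e+00 -2.238e+00]
[291.5 237.2]
[290.4 279.9]
[291.4 166.1]
```

View pics/w1.png

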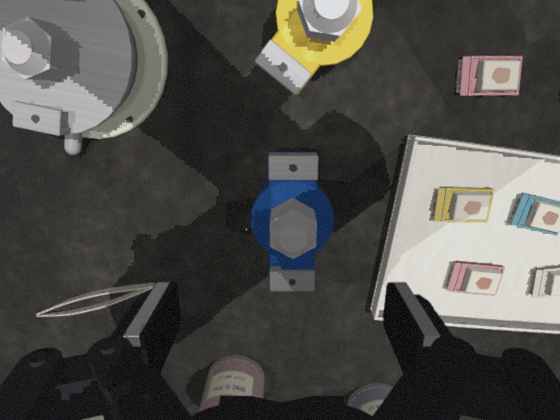

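Call:
{"api": "carry_out", "payload": {
  "motion": [
    [0, 0, 0, 0, 0, 0, 1],
    [0, 0, 0, 0, 0, 0, 1]
  ]
}}

```text
clock: 3.65
position: [576.1, 345.5, 165.1]
ee_rot: [-0.057, 0.998, 0.001, 0.002]
contact_force: [-0.6, 0.5, -0.0]
gripper_width: 85.6
grasp_force: 0.0
```

```bash
python3 rem.py 576.6 349.6 60 96.5
python3 - <<'E'
from h import *
im=get_image("wrist");m=cv2.inRange(cv2.cvtColor(im["color"],cv2.COLOR_BGR2GRAY),0,60)
g=cv2.resize(im["color"][140:310,220:370],None,fx=3.5,fy=3.5,interpolation=cv2.INTER_CUBIC);cv2.imwrite("pics/w2.png",g)
e=np.array([np.cos(np.radians(6.5)),np.sin(np.radians(6.5)),0])
for P in ([576.6,349.6,78],[576.6,349.6,58]+e*41,[576.6,349.6,58]-e*41):print(proj(im,P).round(1),((proj(im,P)-[220,140])*3.5).round())
E
```

```text
pos [576.1 345.5 165.1] phi 96.5 tilt [ 0.0037  0.0032 -1.    ] shift [ -0.5   3.7 105.1] turn z 0.001 F [-0.6  0.5 -0. ] w 85.6 j6 -2.24 t 3.65
[287.1 226.9] [235. 304.]
[286.2 269.4] [232. 453.]
[286.9 157.5] [234.  61.]
```

View pics/w2.png

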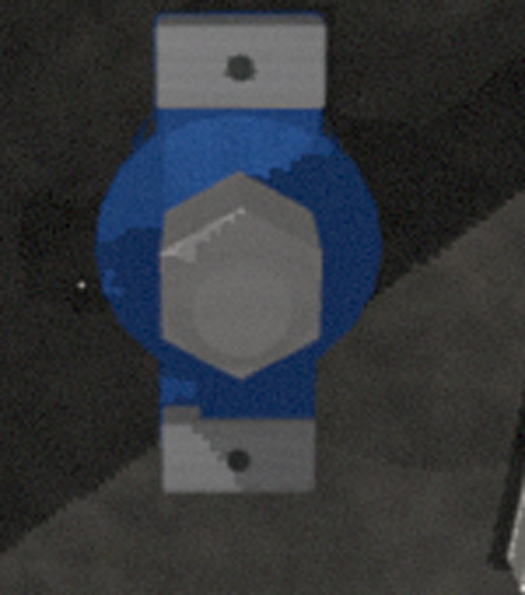

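Call:
{"api": "carry_out", "payload": {
  "motion": [
    [0, 0, 0, -1, 4, 25, 1],
    [0, 0, 0, -1, 4, 50, 1],
    [0, 0, 0, -1, 4, 70, 1],
    [0, 0, 0, -1, 4, 85, 1],
    [0, 0, 0, -1, 4, 85, 1]
  ]
}}

```text
clock: 4.32
position: [575.4, 348.5, 76.6]
ee_rot: [-0.057, 0.998, -0.001, -0.001]
contact_force: [-1.1, -0.6, 0.7]
gripper_width: 85.0
grasp_force: 0.0
```

Call:
{"api": "carry_out", "payload": {
  "motion": [
    [0, 0, 0, 0, 0, 0, 1],
    [0, 0, 0, 0, 0, 0, 1],
    [0, 0, 0, 0, 0, 0, 1]
  ]
}}

```text
clock: 4.7
position: [576.0, 349.0, 78.1]
ee_rot: [-0.057, 0.998, 0.0, 0.0]
contact_force: [0.4, -0.5, -0.1]
gripper_width: 85.3
grasp_force: 0.0
```

```bash
python3 rem.py 577 350 60 96.5
```

```text
pos [576.  349.   78.1] phi 96.5 tilt [ 9.e-04  9.e-04 -1.e+00] shift [-1.1  0.8 18.1] turn z 0.0 F [ 0.4 -0.5 -0.1] w 85.3 j6 -2.24 t 4.7
```

Call:
{"api": "carry_out", "payload": {
  "motion": [
    [0, 0, 0, -1, 1, 9, 1],
    [0, 0, 0, -1, 1, 17, 1],
    [0, 0, 0, -1, 1, 17, 1],
    [0, 0, 0, -1, 1, 17, -1],
    [0, 0, 0, -1, 1, 17, -1]
  ]
}}

```text
clock: 5.32
position: [576.8, 350.0, 60.6]
ee_rot: [-0.057, 0.998, 0.0, 0.0]
contact_force: [0.3, -0.1, -0.6]
gripper_width: 51.4
grasp_force: 0.0
```

Call:
{"api": "carry_out", "payload": {
  "motion": [
    [0, 0, 0, 0, 0, 0, -1],
    [0, 0, 0, 0, 0, 0, -1],
    [0, 0, 0, 0, 0, 0, -1],
    [0, 0, 0, 0, 0, 0, -1],
    [0, 0, 0, 0, 0, 0, -1]
  ]
}}

```text
clock: 5.95
position: [576.9, 350.3, 60.8]
ee_rot: [-0.057, 0.998, 0.0, 0.0]
contact_force: [-1.5, 3.0, 2.2]
gripper_width: 28.8
grasp_force: 60.2
```

```bash
python3 rem.py 577 350 60 96.5
```

```text
pos [576.9 350.3  60.8] phi 96.5 tilt [ 9.e-04  7.e-04 -1.e+00] shift [-0.1 -0.3  0.8] turn z 0.001 F [-1.5  3.   2.2] w 28.8 j6 -2.24 t 5.95
```

Call:
{"api": "carry_out", "payload": {
  "motion": [
    [0, 0, 0, 0, 0, -10, -1],
    [0, 0, 0, 0, 0, -35, -1],
    [0, 0, 0, 0, 0, -70, -1],
    [0, 0, 0, 0, 0, -100, -1],
    [0, 0, 0, 0, 0, -110, -1]
  ]
}}

```text
clock: 6.58
position: [576.9, 350.0, 172.1]
ee_rot: [-0.057, 0.998, 0.001, 0.001]
contact_force: [0.3, -0.1, -2.9]
gripper_width: 28.7
grasp_force: 59.7
```

```bash
python3 rem.py 480.2 185.4 170 169.5
python3 - <<'E'
from h import *
im=get_image("wrist");s=read_state()
g=cv2.resize(im["color"][60:420,150:450],None,fx=1.6,fy=1.6,interpolation=cv2.INTER_CUBIC);cv2.imwrite("pics/w3.png",g)
E
```

```text
pos [576.9 350.  172.1] phi 96.5 tilt [ 0.0017  0.0017 -1.    ] shift [ 114.8 -152.6    1.7] turn z -1.274 F [ 0.3 -0.1 -2.9] w 28.7 j6 -2.24 t 6.575
```

View pics/w3.png

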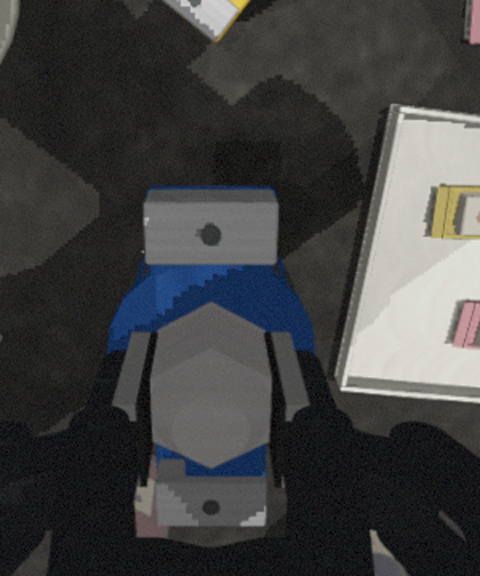

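Call:
{"api": "carry_out", "payload": {
  "motion": [
    [0, 0, -0.1, 10, -14, 0, -1],
    [0, 0, -0.26, 28, -38, 0, -1],
    [0, 0, -0.42, 46, -62, 0, -1],
    [0, 0, -0.58, 66, -88, 0, -1],
    [0, 0, -0.72, 84, -112, 0, -1]
  ]
}}

```text
clock: 7.25
position: [504.1, 227.4, 168.4]
ee_rot: [-0.407, 0.914, -0.0, -0.002]
contact_force: [-0.1, 0.8, -2.5]
gripper_width: 29.1
grasp_force: 59.7
```

```bash
python3 rem.py 480.2 185.4 170 169.5
```

```text
pos [504.1 227.4 168.4] phi 138.0 tilt [-0.0035 -0.0021 -1.    ] shift [ 47.2 -10.3  -1.4] turn z -0.55 F [-0.1  0.8 -2.5] w 29.1 j6 -1.45 t 7.25
```

Call:
{"api": "carry_out", "payload": {
  "motion": [
    [0, 0, -0.15, 14, -3, 0, -1],
    [0, 0, -0.3, 28, -6, 0, -1],
    [0, 0, -0.44, 40, -9, 0, -1],
    [0, 0, -0.55, 47, -10, 0, -1],
    [0, 0, -0.55, 47, -10, 0, -1]
  ]
}}

```text
clock: 7.88
position: [480.6, 186.6, 169.0]
ee_rot: [-0.637, 0.771, 0.0, -0.002]
contact_force: [0.8, 0.3, -2.0]
gripper_width: 29.1
grasp_force: 59.7
```

Call:
{"api": "carry_out", "payload": {
  "motion": [
    [0, 0, 0, 0, 0, 0, -1],
    [0, 0, 0, 0, 0, 0, -1],
    [0, 0, 0, 0, 0, 0, -1]
  ]
}}

```text
clock: 8.25
position: [481.7, 187.8, 170.1]
ee_rot: [-0.638, 0.77, 0.0, -0.0]
contact_force: [0.4, -0.1, -1.6]
gripper_width: 28.6
grasp_force: 59.7
```

```bash
python3 rem.py 480.2 185.4 130 169.5
python3 - <<'E'
from h import *
w=get_image("wrist")
t=get_image("top");s=get_image("scene")
a=cv2.resize(t["color"][180:290,290:390],None,fx=4,fy=4,interpolation=cv2.INTER_CUBIC)
b=cv2.resize(s["color"][140:280,280:400],None,fx=3,fy=3,interpolation=cv2.INTER_CUBIC)
c=np.zeros((440,760,3),np.uint8);c[:440,:400]=a;c[:420,400:]=b;cv2.imwrite("pics/m1.png",c)
# tool-x check from wrist dots seen at the earlier lift (same grasp): search dark dots now
g=w["color"][60:420,150:450];cv2.imwrite("pics/w4.png",cv2.resize(g,None,fx=1.6,fy=1.6))
m=read_state();r=R.from_quat(m["ee_rot"])
for u in((281.6,206.6),(282.2,376.9)):
    P=onz(w,u,m["position"][2]-60.8+58);print(r.inv().apply(P-m["position"]).round(1))
E
```

```text
pos [481.7 187.8 170.1] phi 169.3 tilt [-2.e-04 -1.e-04 -1.e+00] shift [ 2.6  1.1 40.1] turn z -0.004 F [ 0.4 -0.1 -1.6] w 28.6 j6 -0.87 t 8.25
[40.   0.1  2.8]
[-42.8   0.4   2.8]
```

View pics/m1.png

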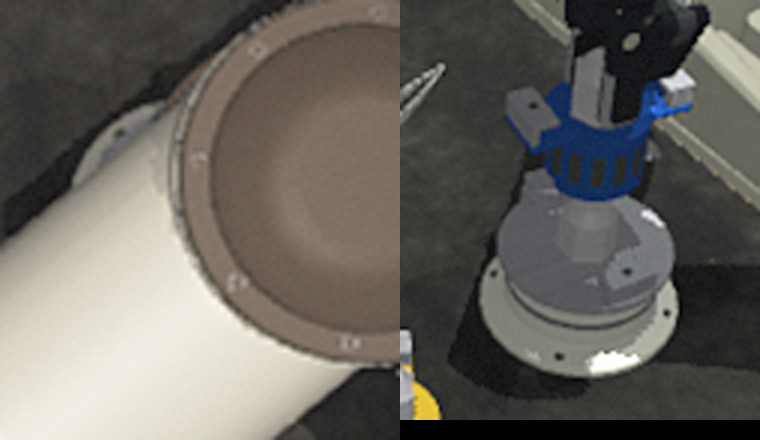

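Call:
{"api": "carry_out", "payload": {
  "motion": [
    [0, 0, 0, 3, 1, 4, -1],
    [0, 0, 0, 3, 1, 16, -1],
    [0, 0, 0, 3, 1, 30, -1],
    [0, 0, 0, 3, 1, 40, -1],
    [0, 0, 0, 3, 1, 46, -1]
  ]
}}

```text
clock: 9.02
position: [479.9, 184.6, 123.2]
ee_rot: [-0.638, 0.77, -0.0, -0.001]
contact_force: [-0.3, -0.3, -2.2]
gripper_width: 28.5
grasp_force: 59.7
```

Call:
{"api": "carry_out", "payload": {
  "motion": [
    [0, 0, 0, 0, 0, 4, -1],
    [0, 0, 0, 0, 0, 8, -1],
    [0, 0, 0, 0, 0, 8, -1],
    [0, 0, 0, 0, 0, 8, -1]
  ]
}}

```text
clock: 9.52
position: [480.3, 184.9, 116.6]
ee_rot: [-0.638, 0.77, -0.0, 0.0]
contact_force: [-0.4, -0.1, -2.8]
gripper_width: 28.8
grasp_force: 59.7
```

```bash
python3 rem.py 480.2 185.4 111 169.5
```

```text
pos [480.3 184.9 116.6] phi 169.3 tilt [ 6.e-04  4.e-04 -1.e+00] shift [-0.4  0.2  5.6] turn z -0.004 F [-0.4 -0.1 -2.8] w 28.8 j6 -0.87 t 9.525
```

Five to six mm to go; press down lightly until contact shows.

Call:
{"api": "carry_out", "payload": {
  "motion": [
    [0, 0, 0, 0, 0, 2, -1],
    [0, 0, 0, 0, 0, 4, -1],
    [0, 0, 0, 0, 0, 5, -1],
    [0, 0, 0, 0, 0, 5.5, -1],
    [0, 0, 0, 0, 0, 5.5, -1]
  ]
}}

```text
clock: 10.15
position: [480.2, 184.8, 110.8]
ee_rot: [-0.638, 0.77, -0.0, 0.0]
contact_force: [-1.0, 0.1, -2.3]
gripper_width: 28.9
grasp_force: 59.8
```

Call:
{"api": "carry_out", "payload": {
  "motion": [
    [0, 0, 0, 0, 0, 0.5, -1],
    [0, 0, 0, 0, 0, 0.5, -1],
    [0, 0, 0, 0, 0, 0.5, -1]
  ]
}}

```text
clock: 10.52
position: [480.2, 184.9, 110.7]
ee_rot: [-0.638, 0.77, -0.0, 0.0]
contact_force: [-2.3, -0.1, 2.7]
gripper_width: 28.6
grasp_force: 60.3
```

Call:
{"api": "carry_out", "payload": {
  "motion": [
    [0, 0, 0.1, 0, 0, 0, -1],
    [0, 0, 0.22, 0, 0, 0, -1],
    [0, 0, 0.34, 0, 0, 0, -1],
    [0, 0, 0.46, 0, 0, 0, -1],
    [0, 0, 0.56, 0, 0, 0, -1]
  ]
}}

```text
clock: 11.15
position: [481.3, 185.4, 110.7]
ee_rot: [-0.399, 0.917, 0.0, 0.001]
contact_force: [0.8, -0.2, 0.1]
gripper_width: 28.6
grasp_force: 60.0
```

```bash
python3 rem.py 480.2 185.0 110.7 84.5;python3 -c "
from h import *
print(read_state()['wrist_torque'].round(2))"
```

```text
pos [481.3 185.4 110.7] phi 137.0 tilt [ 0.0027  0.0012 -1.    ] shift [1.  0.6 0. ] turn z 0.917 F [ 0.8 -0.2  0.1] w 28.6 j6 -1.43 t 11.15
[-0.07 -0.42  0.1 ]
```

Call:
{"api": "carry_out", "payload": {
  "motion": [
    [0, 0, 0.1, 0.5, 0, 0, -1],
    [0, 0, 0.22, 0.5, 0, 0, -1],
    [0, 0, 0.34, 0.5, 0, 0, -1],
    [0, 0, 0.46, 0.5, 0, 0, -1],
    [0, 0, 0.56, 0.5, 0, 0, -1]
  ]
}}

```text
clock: 11.78
position: [480.9, 184.8, 110.7]
ee_rot: [-0.13, 0.991, 0.0, 0.001]
contact_force: [0.5, -0.1, 0.3]
gripper_width: 29.0
grasp_force: 60.0
```

```bash
python3 rem.py 480.2 185.0 110.7 84.5;python3 -c "
from h import *
print(read_state()['wrist_torque'].round(2))"
```

```text
pos [480.9 184.8 110.7] phi 105.0 tilt [ 2.4e-03  8.0e-04 -1.0e+00] shift [0.6 0.4 0. ] turn z 0.357 F [ 0.5 -0.1  0.3] w 29.0 j6 -1.99 t 11.775
[-0.29 -0.38  0.07]
```

Call:
{"api": "carry_out", "payload": {
  "motion": [
    [0, 0, 0.1, 0.5, 0, 0, -1],
    [0, 0, 0.2, 0.5, 0, 0, -1],
    [0, 0, 0.28, 0.5, 0, 0, -1],
    [0, 0, 0.34, 0.5, 0, 0, -1],
    [0, 0, 0.357, 0.5, 0, 0, -1]
  ]
}}

```text
clock: 12.4
position: [480.3, 184.6, 110.7]
ee_rot: [0.046, 0.999, 0.0, 0.001]
contact_force: [1.2, -1.2, 0.8]
gripper_width: 28.4
grasp_force: 60.1
```

Call:
{"api": "carry_out", "payload": {
  "motion": [
    [0, 0, 0, 0, 0, 0, -1],
    [0, 0, 0, 0, 0, 0, -1]
  ]
}}

```text
clock: 12.65
position: [480.1, 184.6, 110.7]
ee_rot: [0.046, 0.999, 0.0, 0.001]
contact_force: [3.1, -1.6, 1.1]
gripper_width: 28.9
grasp_force: 60.1
```

```bash
python3 rem.py 480.2 185.0 110.7 84.5;python3 - <<'E'
from h import *
print(read_state()['wrist_torque'].round(2))
w=get_image("wrist");s=get_image("scene")
a=cv2.resize(w["color"][60:420,150:450],None,fx=1.4,fy=1.4)
b=cv2.resize(s["color"][130:280,300:390],None,fx=3.2,fy=3.2,interpolation=cv2.INTER_CUBIC)
c=np.zeros((504,720,3),np.uint8);c[:,:420]=a;c[:480,420:708]=b;cv2.imwrite("pics/m2.png",c)
E
```

```text
pos [480.1 184.6 110.7] phi 84.7 tilt [ 1.8e-03  8.0e-04 -1.0e+00] shift [-0.1  0.4  0. ] turn z 0.004 F [ 3.1 -1.6  1.1] w 28.9 j6 -2.35 t 12.65
[-0.35 -0.8   0.03]
```

View pics/m2.png

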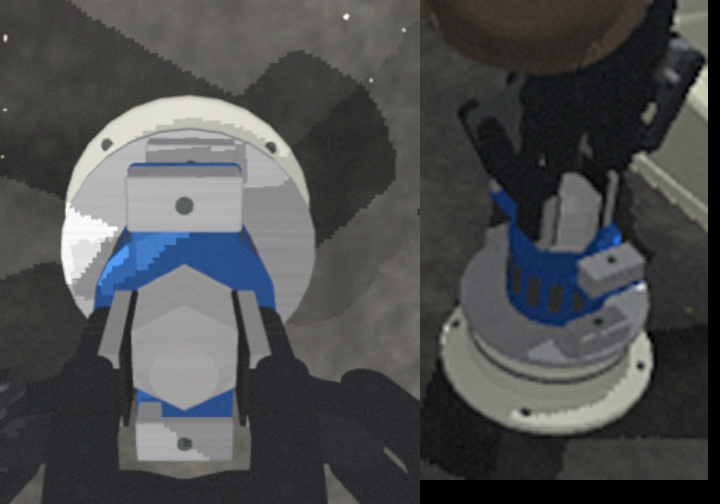

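Run:
```python
from h import *
w=get_image("wrist");s=get_image("scene")
cx=lambda p:(150+(p[0]+.5)/1.4-.5,60+(p[1]+.5)/1.4-.5); cs=lambda p:(300+(p[0]-420+.5)/3.2-.5,130+(p[1]+.5)/3.2-.5)
a=onz(w,cx((184,205)),108);b=onz(w,cx((184.5,444)),108);r=onz(w,cx((190,163)),64)
print("arms",a,b,np.degrees(np.arctan2(*(b-a)[1::-1])),"rec hook",r)
print("scene arm",onz(s,cs((612,260)),108),"rec",onz(s,cs((600,320)),64))
```

```text
arms [440.09260164 188.43907243 108.        ] [522.80710627 180.97052594 108.        ] -5.159420829201902 rec hook [438.7483369  190.74159915  64.        ]
scene arm [439.57533555 187.47851686 108.        ] rec [440.51663975 188.14248687  64.        ]
```

Call:
{"api": "carry_out", "payload": {
  "motion": [
    [0, 0, 0.012, 0, 0.7, 0, -1],
    [0, 0, 0.012, 0, 0.7, 0, -1],
    [0, 0, 0.012, 0, 0.7, 0, -1]
  ]
}}

```text
clock: 13.22
position: [479.7, 185.0, 110.7]
ee_rot: [0.052, 0.999, 0.0, 0.0]
contact_force: [4.6, -2.2, 5.6]
gripper_width: 28.8
grasp_force: 60.6
```

Call:
{"api": "carry_out", "payload": {
  "motion": [
    [0, 0, 0, 0, 0, 0, 1],
    [0, 0, 0, 0, 0, 0, 1],
    [0, 0, 0, 0, 0, 0, 1],
    [0, 0, 0, 0, 0, 0, 1],
    [0, 0, 0, 0, 0, 0, 1]
  ]
}}

```text
clock: 13.85
position: [479.3, 185.0, 110.2]
ee_rot: [0.053, 0.999, -0.0, -0.0]
contact_force: [-0.4, -0.2, 1.2]
gripper_width: 85.5
grasp_force: 0.0
```

Call:
{"api": "carry_out", "payload": {
  "motion": [
    [0, 0, 0, 0, 0, -15, 1],
    [0, 0, 0, 0, 0, -50, 1],
    [0, 0, 0, 0, 0, -100, 1],
    [0, 0, 0, 0, 0, -120, 1],
    [0, 0, 0, 0, 0, -120, 1]
  ]
}}

```text
clock: 14.48
position: [480.2, 185.6, 233.1]
ee_rot: [0.053, 0.999, 0.002, 0.002]
contact_force: [-0.1, 0.4, -1.0]
gripper_width: 85.4
grasp_force: 0.0
```

Call:
{"api": "carry_out", "payload": {
  "motion": [
    [0, 0, 0, 10, 30, -10, 1],
    [0, 0, 0, 20, 80, -10, 1],
    [0, 0, 0, 20, 130, -10, 1],
    [0, 0, 0, 20, 150, -10, 1],
    [0, 0, 0, 20, 150, -10, 1]
  ]
}}

```text
clock: 15.1
position: [474.8, 336.8, 238.9]
ee_rot: [0.052, 0.999, -0.001, -0.001]
contact_force: [0.6, -0.4, -0.5]
gripper_width: 85.5
grasp_force: 0.0
```

Run:
```python
from h import *
t=get_image("top");s=get_image("scene")
a=cv2.resize(t["color"][180:290,290:390],None,fx=4,fy=4,interpolation=cv2.INTER_CUBIC)
b=cv2.resize(s["color"][170:280,300:390],None,fx=4,fy=4,interpolation=cv2.INTER_CUBIC)
cv2.imwrite("pics/m3.png",np.hstack([a,b]));print(read_state()["position"])
```

```text
[474.84350266 335.28323661 239.56379875]
```

View pics/m3.png

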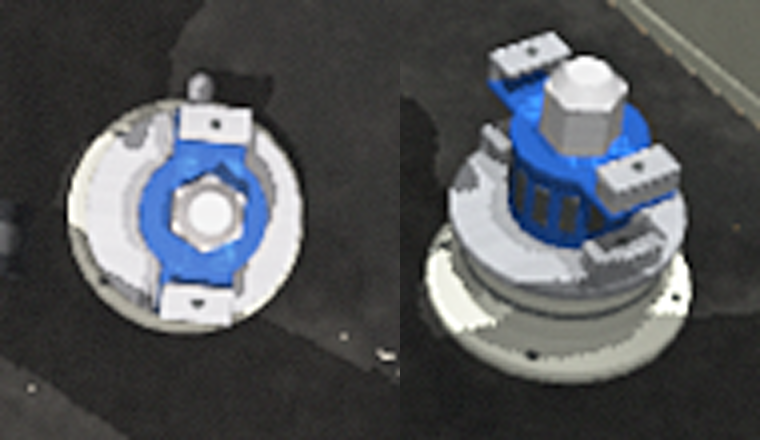

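Run:
```python
from h import *
t=get_image("top");s=get_image("scene")
f=lambda p,o:(np.array(p)+.5)/4-.5+o
for im,p,q,o in((t,(216,124),(198,303),(290,180)),(s,(531-400,51),(641-400,166),(300,170))):
    a,b=onz(im,f(p,o),108),onz(im,f(q,o),108);d=a-b;print((a+b)/2,np.linalg.norm(d),np.degrees(np.arctan2(d[1],d[0])))
```

```text
[479.15282124 184.02491683 108.        ] 81.59210249281169 -5.9312938595614435
[480.10081714 183.72650463 108.        ] 82.59576519982308 -5.270094581171146
```

```bash
python3 -c "
from bench import *
print(job_done())"
```

```text
the job is handed in; nothing more can be done
None
```

The blue stage is seated on the deck, locked and released: its measured angle is about -5.6° against the receiver's -5.5°, the yellow stage was left alone, and I handed the job in at about 15 s; it returned no verdict.

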